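# Free the stuck plug gauge from the clamped case front

### The arm

A 6-joint arm with a two-finger parallel gripper is mounted at the origin on the work surface. World frame = base frame: x ahead of the robot, y to its left, z up, the work surface at z = 0. Lengths are in m, angles in rad, forces in N, time in s.
With the tool pointing down it reaches from about 0.25 to 0.775 m from the base axis. Payload 4 kg.
Tool frame: the origin (TCP) lies between the finger pads; the fingertips stand 25 mm ahead of it and the grasp point (between the pads) lies 6 mm ahead of it (robot.tip_reach is the distance from the TCP to the fingertips, in m); z points along the fingers, y is the line along which they close (so a half turn about z gives the same grasp; the last joint's range is limited). The gripper opens to 94 mm and grips with 3 to 60 N. Pads are 16 mm wide; open, the fingers measure 119 mm over their backs; the gripper's body (75 mm by 177 mm) begins 78 mm behind the grasp point.
Start: joints at [1.091, 0.087, 1.371, -0, 1.684, -0.103], TCP at [0.202, 0.511, 0.231] pointing down, gripper open.
Joint ranges: [-3.1, 3.1], [-0.76, 2.03], [0.27, 2.55], [-1.08, 4.22], [0.17, 2.65], [-2.57, 2.57]. Speed limits (rad/s): [2.79, 2.79, 3.14, 3.14, 3.14, 3.14].

### API

Orientations are given as [roll, pitch, yaw] about the fixed x, y, z axes, in that order (R = Rz(yaw) Ry(pitch) Rx(roll)).
In Python, from bench import sensors, snapshot, camera_info, ticket, robot gives the robot as it stands.
- The arm moves only by the tool arm_command, never from a script. Its argument "plan" is a list of rows, each an object with "grip": the closure, from -1 (fully open) to 1 (shut); "slide": the shift along the tool's x, y, z normalised to -1 to 1, where 1 is 500 mm, a list of three; "spin": the turn about the tool's z normalised to -1 to 1, where 1 is 5 degrees. A call has 1 to 10 rows; each row shifts and turns the commanded pose from where the row before left it, along the tool's axes as they then stand; what a row does not reach is not made up. A row lasts 1/8 s, in which the tool goes at most 62.5 mm and 10.7 degrees, less where a joint would pass 70% of its speed; a pose out of reach is approached as far as the arm can. A call with a number of a shift or a turn outside -1 to 1 is refused whole. A call with a gripper value outside its range is refused whole. The fingers move at their own pace and stop on an object; the grip force is fixed at half the most. Time passes only in rows, so rows that do not move let the fingers close. It gives the time, the measured TCP pose, the force, the opening and the grip force at its end, in the units of the state.
- sensors.get_obs(): the state, without advancing time (a new reading comes with each control period).
- snapshot(name): name is "scene" or "side" or "wrist"; returns the picture (480x640x3 uint8, red, green, blue); there is no depth.
- camera_info(name): a dict with "fx", "fy", "cx", "cy" (pixels), "position" and "rotation" of the camera in the world. Camera axes: x right, y up, looking along -z (the intrinsics and any distortion apply to the point x, -y, -z); pixel columns grow to the right and rows downward; lengths in m; the calibration is good to about 2 mm. A picture is of the moment at which its call begins: read the wrist's pose just before it. camera_info takes no time and is no camera call; for the wrist camera it gives the pose at the moment of the call.
- ticket.close_job(): hands the job in; it is judged then, once.
The state is a dict: "time": time; "joint_positions": joint angles; "qvel": joint speeds; "joint_torque": joint torques, N m; "tool_pos": TCP position; "ee_rot": TCP orientation; "wrist_force": force on the tool from outside, world axes, zero at the start; "wrist_torque": the same for the moment, N m; "width": finger opening in m; "finger_force": force on a finger pad.
Only numpy, scipy, OpenCV 4.12 (cv2) and the standard library are available. Lean on these libraries where they do the work, as an engineer would, in place of code of your own. Each camera call takes 0.05 s, during which the arm holds its last target. There are 200 camera calls.

### The job

The plug gauge has stuck in the round boss of the white case front that is clamped in the sloping nest: take it by its hex handle and work it loose, twisting it back and forth by some 20 degrees either way while drawing it out along its own axis, and without a hard pull that would lift the case front from the nest. Then stand it gently upright, steel end down, on the bare green felt of the gauge tray, leaving everything else where it is.

Things in the scene. Friction and masses are not known exactly. Their poses are not given: they have to be found in the camera images.
- gauge: The stuck plug gauge, 0.33 kg, 112 mm long: steel plug 30 mm across and 40 mm long, neck 6 mm long, hexagonal aluminium handle 26 mm across flats with a green band. Origin: centre of the steel end face; z runs along the gauge to the handle, which spans z = 46 to 112 mm. Two flats of the handle face +y and -y. At the start its axes are parallel to those of boss, its end face 30 mm below that point.
- gauge_grip (a point): Middle of the handle, on the gauge's axis 82 mm from the steel end face; axes as gauge. At the start z leans 30 degrees from vertical, towards the nest's low (-x) side.
- boss (a point): Centre of the mouth of the boss on the case front: four springy white fingers, which give 2 to 3 mm sideways, round a 30 mm bore. z points out along the bore, 30 degrees from vertical; y is level; x points up the slope. They grip the plug until it has been drawn 24 to 30 mm. A straight pull takes 25 to 40 N, turning about 0.5 N m; turned 0.6 rad for every 3 mm drawn, it comes with less than half the pull.
- case_front (a joint): How far (m) the white case front (190 x 150 x 24 mm) is lifted off its bed in the nest, along the boss's z. 0: lying on its bed. The clamp's rubber tip holds it down with 10 N and gives 1 mm for each further 4 N; lifted over 2.5 mm (a pull of about 20 N) it is spoilt.
- nest: Fixed sloping nest: base 270 x 200 mm, plate rising 30 degrees towards +x (28 mm high at its low edge, 168 mm at its high edge), shut toggle clamp with a red handle at the high end, up to 260 mm over the table. Origin on the table under the slope, z up, y along the slope's level lines. The boss's mouth is at [-13, 0, 112] mm; the clamp's bar is 45 mm or more uphill of it, 20 mm above it.
- tray: The fixed gauge tray: dark wooden rim 18 mm high and 9 mm wide, 168 x 228 mm outside, lined with green felt 6 mm above the table, 150 mm along x by 210 mm along y. Origin: centre of its underside. z up. The ring gauge and a small no-go gauge lie in the +y half; the -y half is bare.
- ring_gauge: Steel ring gauge lying in the tray, 60 mm in diameter, 16 mm high, origin at the centre of its underside. To be left where it is.
- nogo_gauge: Small plug gauge with a red band lying in the tray along its own x axis, 83 mm long, 20 mm high; origin under its steel end (x = 0), the handle towards +x. To be left where it is.
- board0: Lowest of a stack of three green circuit boards, each 150 x 105 x 4.5 mm, origin at the centre of its underside. To be left where it is.
- board2: Topmost of the three green circuit boards. To be left where it is.
- lens: Smoky display lens, a dark clear plastic strip 45 x 130 x 6 mm lying on the table; origin at the centre of its underside. To be left where it is.
- foot_bracket: Silver aluminium foot bracket, 60 x 120 mm with an upright flange 50 mm high; origin at the centre of its underside. To be left where it is.
- screwdriver: Screwdriver with a yellow handle, 190 mm long, lying on the table. To be left where it is.
Mind the look-alikes: they are no part of the job. Leave any yellow look-alike of the gauge alone.

How it is judged:
On the way, in this order (a step that is already met when the one before it is completed fails the run):
1. the gauge is turned at least 10 degrees out of its starting angle while still in the boss (angle between the x axis of gauge and the x axis of boss, either way round above 0.175 rad and z of gauge in the frame of boss below -0.008 m).
2. it is turned back to within 6 degrees of its starting angle while still in the boss (angle between the x axis of gauge and the x axis of boss, either way round below 0.105 rad and z of gauge in the frame of boss below -0.004 m).
3. the gauge is drawn clear of the boss (z of gauge in the frame of boss above 0.003 m), for 0.1 s.
At the end, for the whole second after the job is handed in: The gauge stands free and still on its steel end on the felt of the tray (end face 3 to 10 mm above the table, its axis at least 10 mm inside the felt's edge, within 6 degrees of upright), and the case front lies on its bed (within 1 mm) (x of gauge in the frame of tray between -0.065 and 0.065 m and y of gauge in the frame of tray between -0.095 and 0.095 m and height (world z) of gauge between 0.003 and 0.01 m and angle between gauge's own z axis and vertical below 0.1 rad and linear speed of gauge below 0.02 m/s and contact force between the fingers and gauge below 0.1 N and value of joint case_front below 0.001 m); the robot touches nothing.
It fails at once if the case front is pulled more than 2.5 mm up off its bed (value of joint case_front above 0.0025 m).
It fails at once if the gauge is dropped (falls free of the fingers faster than 0.35 m/s) (linear speed of gauge above 0.35 m/s and contact force between the fingers and gauge below 0.1 N).
It fails at once if a bystander is moved more than 15 mm (distance of any of ring_gauge, nogo_gauge, board0, board2, lens, foot_bracket, screwdriver from where it was at the start of the episode above 0.015 m).
It also fails if it takes over 64 s, if anything falls off the work surface, if the arm or the gripper's body presses on something with over 40 N, if the wrist force passes 120 N, or if a joint passes its speed limit or range.

## Working session

There is one attempt and no reset: what is moved stays moved. The work goes in short steps, Python scripts to look and compute and a tool call to move; the robot and the scene stay as the last step left them, time stands still between calls to the robot, and variables do not carry over. Pictures are saved under pics/ and viewed, at most 10 in all, crops included, and the job is handed in when it is done.

Besides the shell and the picture viewer there is one more tool, called after "Request:" as name(argument=value, ...), one argument or row to a line, values as JSON. arm_command: Moves the arm, as the interface text tells. Scaled input: -1 to 1 covers 500 mm each way for a shift and 5 degrees each way for a turn. Its arguments: {"type":"object","properties":{"plan":{"type":"array","items":{"type":"object","properties":{"grip":{"type":"number"},"slide":{"type":"array","items":{"type":"number"}},"spin":{"type":"number"}}}}},"required":["plan"]}

```bash
ls; mkdir -p pics
python3 - <<'E'
from bench import sensors, snapshot, camera_info
import cv2
for n in("scene","side"):
    cv2.imwrite(f"pics/{n}0.png",snapshot(n)[:,:,::-1]); print(n,camera_info(n))
print(sensors.get_obs())
E
```

```text
pics
scene {'fx': 499.4037490473272, 'fy': 499.4037490473272, 'cx': 322.0480148103753, 'cy': 238.76901203143683, 'position': array([1.08979311, 0.43301822, 1.15424459]), 'rotation': array([0.58490814, 0.0083856 , 2.20957124])}
side {'fx': 535.3387490087559, 'fy': 535.3387490087559, 'cx': 317.90190139984895, 'cy': 240.49643929303207, 'position': array([ 0.09005834, -0.55077661,  1.01878752]), 'rotation': array([ 0.66591693,  0.00386257, -0.69812676])}
{'time': 0.1, 'joint_positions': array([ 1.09088540e+00,  8.79206565e-02,  1.37211321e+00,  9.42871778e-06,
        1.68363606e+00, -1.03091036e-01]), 'qvel': array([-0.00033003, -0.00163361, -0.00332385,  0.00109637, -0.00030675,
       -0.00029764]), 'joint_torque': array([ 2.31462807e-03, -3.41252625e+01, -3.03301334e+01,  7.20246602e-02,
        3.04039638e-02, -9.96535437e-05]), 'tool_pos': array([0.20216439, 0.51100295, 0.22939446]), 'ee_rot': array([-3.13952737e+00, -2.23090376e-04,  2.76477358e+00]), 'wrist_force': array([-0.58442741,  0.25294815, -0.06349588]), 'wrist_torque': array([-0.03381392,  0.02759187, -0.01962031]), 'finger_force': 0.0, 'width': 0.09436355499558609}
```

View pics/scene0.png

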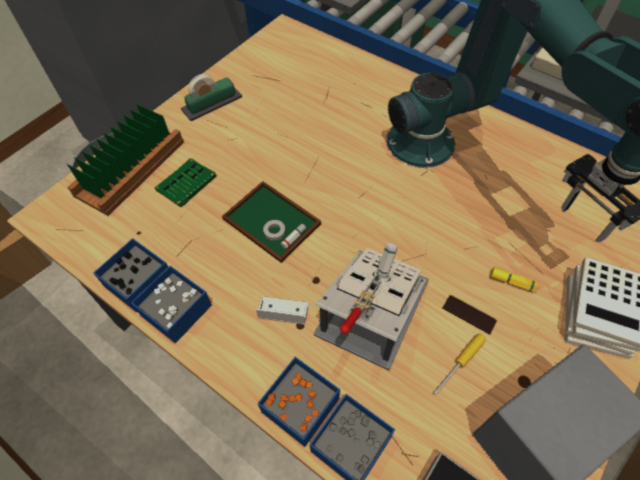

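View pics/side0.png

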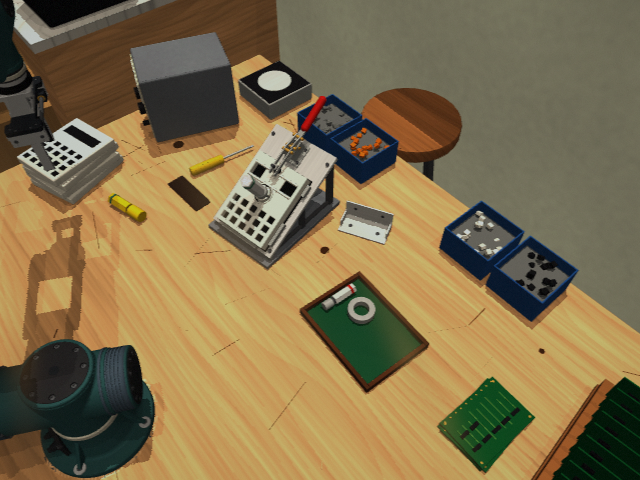

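The scene view shows the nest with the gauge at about (390,255), the red clamp handle at (350,320), and the tray centred at about (272,220). The yellow look-alike is at (512,280). In the side view the gauge is at about (258,187) and the tray corners are at (302,312), (362,274), (428,345) and (367,388). I'll make one enlarged composite to measure from.

Run:
```python
import cv2,numpy as np
a=cv2.imread("pics/scene0.png")[225:375,300:440]; b=cv2.imread("pics/side0.png")[120:270,205:345]
r=[cv2.resize(i,None,fx=2.85,fy=4 if 0 else 2.85,interpolation=cv2.INTER_CUBIC) for i in(a,b)]
cv2.imwrite("pics/comp.png",np.hstack(r))
```

```text
(no output)
```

View pics/comp.png

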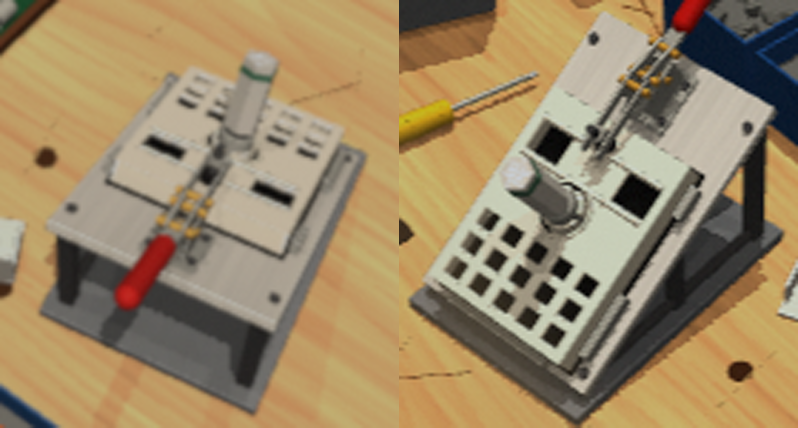

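The composite shows the gauge handle's top centre at scene (391,247) and side (247,180). The high corners of the plate are at scene (317,305), (396,339) and side (277,124), (337,158).

```bash
cat > h.py <<'E'
import numpy as np, cv2
from scipy.spatial.transform import Rotation as R
from bench import camera_info
def ray(n,p,ci=None):
    c=ci or camera_info(n); d=np.array([(p[0]-c['cx'])/c['fx'],-(p[1]-c['cy'])/c['fy'],-1])
    d=R.from_euler('xyz',c['rotation']).apply(d); return np.array(c['position']),d/np.linalg.norm(d)
def plane(n,p,z,ci=None):
    o,d=ray(n,p,ci); return o+d*(z-o[2])/d[2]
def tri(rs):
    A=sum(np.eye(3)-np.outer(d,d) for o,d in rs); b=sum((np.eye(3)-np.outer(d,d))@o for o,d in rs)
    x=np.linalg.solve(A,b); return x,[round(np.linalg.norm(np.cross(x-o,d)),4) for o,d in rs]
E
python3 - <<'E'
from h import *
np.set_printoptions(precision=4,suppress=True)
f=lambda a,b:tri([ray('scene',a),ray('side',b)])
print('top',f((391.2,246.8),(247.1,180.4)),'neck',f((383.5,275.9),(263.2,194.4)))
print('platehigh',f((317.5,305),(277.3,124.2)),f((396.5,339),(336.9,157.9)), f((317.5,305),(336.9,157.9)))
print('base',[plane('scene',(300+x/2.85,225+y/2.85),0.0)[:2] for x,y in((42,312),(255,410),(365,155))])
print('base side',[plane('side',(205+(x-399)/2.85,120+y/2.85),0.0)[:2] for x,y in((412,302),(578,423),(782,240))])
t=[plane('side',p,.018)[:2] for p in((302,312),(362,274),(428,345),(367,388))]; print('tray',t,np.mean(t,0))
t=[plane('scene',p,.018)[:2] for p in((223,218),(264,183),(321,220),(282,258))]; print('tray',t,np.mean(t,0))
print('ring',plane('scene',(274,230),.022)[:2],plane('side',(362,311),.022)[:2])
E
```

```text
top (array([0.5001, 0.184 , 0.1802]), [np.float64(0.0001), np.float64(0.0001)]) neck (array([0.5378, 0.1919, 0.1039]), [np.float64(0.0033), np.float64(0.0033)])
platehigh (array([0.6813, 0.1922, 0.228 ]), [np.float64(0.0699), np.float64(0.0699)]) (array([0.71  , 0.2428, 0.1057]), [np.float64(0.0819), np.float64(0.0819)]) (array([0.7121, 0.1285, 0.1584]), [np.float64(0.001), np.float64(0.001)])
base [array([0.7193, 0.1234]), array([0.6835, 0.3176]), array([0.4199, 0.2701])]
base side [array([0.426 , 0.2729]), array([0.4594, 0.0768]), array([0.7193, 0.1198])]
tray [array([ 0.4406, -0.0738]), array([ 0.6068, -0.0844]), array([ 0.5898, -0.3019]), array([ 0.4302, -0.2886])] [ 0.5168 -0.1872]
tray [array([ 0.6   , -0.2896]), array([ 0.4343, -0.279 ]), array([ 0.4425, -0.0632]), array([ 0.6038, -0.0726])] [ 0.5202 -0.1761]
ring [ 0.5485 -0.1456] [ 0.5391 -0.1568]
```

Request:
arm_command(
  plan=[
    {"slide": [-0.04, -0.03, -0.1], "spin": 0, "grip": -1},
    {"slide": [-0.09, -0.06, -0.05], "spin": 0, "grip": -1},
    {"slide": [-0.09, -0.06, -0.05], "spin": 0, "grip": -1},
    {"slide": [-0.09, -0.06, -0.05], "spin": 0, "grip": -1},
    {"slide": [-0.09, -0.06, -0.05], "spin": 0, "grip": -1},
    {"slide": [-0.09, -0.06, -0.05], "spin": 0, "grip": -1},
    {"slide": [-0.09, -0.06, -0.04], "spin": 0, "grip": -1},
    {"slide": [-0.09, -0.06, -0.04], "spin": 0, "grip": -1},
    {"slide": [0, 0, 0], "spin": -1, "grip": -1},
    {"slide": [0, 0, 0], "spin": -1, "grip": -1},
  ],
)

```text
time: 1.35
tool_pos: [0.4317, 0.178, 0.4451]
ee_rot: [-3.141, -0.001, 2.94]
wrist_force: [0.0, -1.0, 0.3]
width: 0.0941
finger_force: 0.0
```

Request:
arm_command(
  plan=[
    {"slide": [0, 0, 0], "spin": -1, "grip": -1},
    {"slide": [0, 0, 0], "spin": -1, "grip": -1},
    {"slide": [0, 0, 0], "spin": -1, "grip": -1},
    {"slide": [0, 0, 0], "spin": -1, "grip": -1},
    {"slide": [0, 0, 0], "spin": -0.28, "grip": -1},
  ],
)

```text
time: 1.98
tool_pos: [0.4311, 0.1789, 0.445]
ee_rot: [3.142, -0.001, -2.97]
wrist_force: [-0.6, -0.3, 0.2]
width: 0.094
finger_force: 0.0
```

Request:
arm_command(
  plan=[
    {"slide": [-0.12, 0, -0.04], "spin": 0, "grip": -1},
    {"slide": [-0.12, 0, -0.04], "spin": 0, "grip": -1},
    {"slide": [-0.12, 0, 0], "spin": 0, "grip": -1},
    {"slide": [-0.12, 0, 0], "spin": 0, "grip": -1},
    {"slide": [-0.12, 0, 0], "spin": 0, "grip": -1},
    {"slide": [-0.12, 0, 0], "spin": 0, "grip": -1},
    {"slide": [-0.12, 0, 0], "spin": 0, "grip": -1},
  ],
)

```text
time: 2.85
tool_pos: [0.7411, 0.2183, 0.3996]
ee_rot: [3.128, 0.102, -2.972]
wrist_force: [0.7, -0.0, 0.6]
width: 0.0942
finger_force: 0.0
```

The tool does tilt outward at the edge of its reach, which is the direction I need. I'll check whether the tilt stays when I retreat.

Request:
arm_command(
  plan=[
    {"slide": [0.1, 0, 0], "spin": 0, "grip": -1},
    {"slide": [0, 0, 0], "spin": 0, "grip": -1},
  ],
)

```text
time: 3.1
tool_pos: [0.6902, 0.2098, 0.3867]
ee_rot: [3.129, 0.082, -2.971]
wrist_force: [0.3, 0.7, -0.8]
width: 0.0942
finger_force: 0.0
```

Request:
arm_command(
  plan=[
    {"slide": [-0.12, 0, 0], "spin": 0, "grip": -1},
    {"slide": [-0.12, 0, 0], "spin": 0, "grip": -1},
    {"slide": [-0.12, 0, 0], "spin": 0, "grip": -1},
    {"slide": [-0.12, 0, 0], "spin": 0, "grip": -1},
    {"slide": [-0.12, 0, 0], "spin": 0, "grip": -1},
    {"slide": [-0.12, 0, 0], "spin": 0, "grip": -1},
    {"slide": [-0.12, 0, 0], "spin": 0, "grip": -1},
    {"slide": [-0.12, 0, 0], "spin": 0, "grip": -1},
  ],
)

```text
time: 4.1
tool_pos: [0.8989, 0.2216, 0.3237]
ee_rot: [3.102, 0.378, -2.979]
wrist_force: [-0.6, -0.6, 0.4]
width: 0.0941
finger_force: 0.0
```

Request:
arm_command(
  plan=[
    {"slide": [-0.12, 0, -0.02], "spin": 0, "grip": -1},
    {"slide": [-0.12, 0, -0.02], "spin": 0, "grip": -1},
    {"slide": [-0.12, 0, -0.02], "spin": 0, "grip": -1},
  ],
)

```text
time: 4.47
tool_pos: [0.9318, 0.2174, 0.353]
ee_rot: [3.091, 0.506, -2.986]
wrist_force: [-0.1, 0.1, -0.8]
width: 0.0941
finger_force: 0.0
```

```bash
cat >> h.py <<'E'
Z=np.array([.493,.085,-.866])
def st():
    from bench import sensors
    o=sensors.get_obs(); M=R.from_euler('xyz',o['ee_rot']).as_matrix()
    return o,np.array(o['tool_pos']),M
E
python3 - <<'E'
from h import *
np.set_printoptions(precision=3,suppress=True)
o,p,M=st(); print(p,M,o['joint_positions'],np.degrees(np.arccos(M[:,2]@Z)))
E
```

```text
[0.932 0.217 0.353] [[-0.864 -0.179  0.471]
 [-0.136  0.983  0.125]
 [-0.485  0.044 -0.873]] [ 0.152  0.772  0.274  0.052  1.589 -1.573] 2.5212967525815753
```

Request:
arm_command(
  plan=[
    {"slide": [0.098, 0.01, -0.049], "spin": 0, "grip": -1},
    {"slide": [0.098, 0.01, -0.049], "spin": 0, "grip": -1},
    {"slide": [0.098, 0.01, -0.049], "spin": 0, "grip": -1},
    {"slide": [0.098, 0.01, -0.049], "spin": 0, "grip": -1},
    {"slide": [0.098, 0.01, -0.049], "spin": 0, "grip": -1},
    {"slide": [0.098, 0.01, -0.049], "spin": 0, "grip": -1},
    {"slide": [0.098, 0.01, -0.049], "spin": 0, "grip": -1},
    {"slide": [0.098, 0.01, -0.049], "spin": 0, "grip": -1},
    {"slide": [0.098, 0.01, -0.049], "spin": 0, "grip": -1},
    {"slide": [0, 0, 0], "spin": 0, "grip": -1},
  ],
)

```text
time: 5.72
tool_pos: [0.4456, 0.1752, 0.3405]
ee_rot: [3.09, 0.514, -2.985]
wrist_force: [0.4, 0.5, 0.5]
width: 0.094
finger_force: 0.0
```

Run:
```python
from h import *
from bench import snapshot
import json
np.set_printoptions(precision=4,suppress=True)
o,p,M=st(); c=camera_info('wrist'); im=snapshot('wrist')
np.save('w1.npy',c,allow_pickle=True); cv2.imwrite('pics/w1.png',im[:,:,::-1])
print(p,M,o['joint_positions'],np.degrees(np.arccos(M[:,2]@Z)))
print(c, M.T@(np.array(c['position'])-p))
```

```text
[0.4456 0.1752 0.3405] [[-0.8599 -0.1811  0.4772]
 [-0.136   0.9824  0.1278]
 [-0.4919  0.045  -0.8695]] [ 0.2531 -0.4402  1.6847  0.0044  1.3804 -1.4878] 2.476308956136481
{'fx': 426.5411134393799, 'fy': 426.5411134393799, 'cx': 325.61259781785714, 'cy': 236.53555877792198, 'position': array([0.3115, 0.1459, 0.4397]), 'rotation': array([-0.7619, -0.0448,  1.7529])} [ 0.0704  0.     -0.154 ]
```

View pics/w1.png

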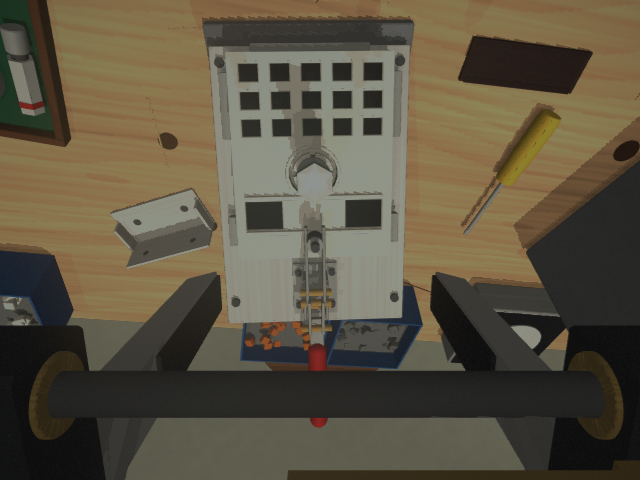

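The wrist view shows the handle's top hex at about (315,177) and the boss ring at about (312,173). The finger tips flank it, and the nest's edges are nearly square with the image.

Run:
```python
from h import *
np.set_printoptions(precision=4,suppress=True)
o,p,M=st(); c=np.load('w1.npy',allow_pickle=True).item()
rs=[ray('scene',(391.2,246.8)),ray('side',(247.1,180.4)),ray('wrist',(315,177),c)]
print(tri(rs)); T=tri(rs)[0]
# plate edge direction: intersect plane of plate (normal u) 
u=-Z
mouth=T-.082*u; print('mouth',mouth,'ring ray dist',np.linalg.norm(np.cross(mouth-rs[2][0],ray('wrist',(312,173),c)[1])))
def pl(px,n,q):
    o_,d=ray('wrist',px,c); return o_+d*((q-o_)@n)/(d@n)
q=mouth-.03*u
P=[pl(x,u,q) for x in((210,48),(230,320),(411,48),(402,320))]
for a,b in((1,0),(3,2),(2,0),(3,1)):
    v=P[a]-P[b] ; print(v,np.linalg.norm(v),np.degrees(np.arctan2(v[1],v[0])))
G=T-.030*u; tgt=G+.006*u
for s in(.1,0): print(s,'move to',tgt+s*u,'tool delta',M.T@(tgt+s*u-p))
```

```text
(array([0.4987, 0.184 , 0.1781]), [np.float64(0.0005), np.float64(0.0024), np.float64(0.0024)])
mouth [0.5391 0.1909 0.1071] ring ray dist 0.0021624114074782915
[0.2347 0.0412 0.1376] 0.27515943396128695 9.95554828896093
[0.2394 0.041  0.1403] 0.2805374639636325 9.719752120768067
[-0.0315  0.1873  0.0004] 0.18994882085608553 99.55781129814572
[-0.0268  0.1871  0.0031] 0.18906420077291064 98.14484961797804
0.1 move to [0.4612 0.1775 0.2439] tool delta [ 0.0346 -0.0046  0.0905]
0 move to [0.5105 0.186  0.1573] tool delta [ 0.0335 -0.009   0.1904]
```

Request:
arm_command(
  plan=[
    {"slide": [0.067, -0.01, 0.04], "spin": 0, "grip": -1},
    {"slide": [0, -0.008, 0.08], "spin": 0, "grip": -1},
    {"slide": [0, 0, 0.08], "spin": 0, "grip": -1},
    {"slide": [0, 0, 0.06], "spin": 0, "grip": -1},
    {"slide": [0, 0, 0.04], "spin": 0, "grip": -1},
    {"slide": [0, 0, 0.03], "spin": 0, "grip": -1},
    {"slide": [0, 0, 0], "spin": 0, "grip": -1},
  ],
)

```text
time: 6.65
tool_pos: [0.4978, 0.182, 0.1733]
ee_rot: [3.091, 0.502, -2.985]
wrist_force: [0.1, -0.6, 0.4]
width: 0.0939
finger_force: 0.0
```

Run:
```python
from h import *
from bench import snapshot
np.set_printoptions(precision=4,suppress=True)
o,p,M=st(); c=camera_info('wrist'); cv2.imwrite('pics/w2.png',snapshot('wrist')[:,:,::-1])
T=np.array([.498,.184,.181]);u=-Z;tgt=T-.024*u
print(p,M,o['wrist_force'],'left',M.T@(tgt-p))
cv2.imwrite('pics/s2.png',snapshot('side')[80:280,150:350,::-1].repeat(3,0).repeat(3,1))
```

```text
[0.4978 0.182  0.1733] [[-0.8659 -0.1791  0.4671]
 [-0.1363  0.9828  0.1242]
 [-0.4813  0.0439 -0.8754]] [ 0.1153 -0.5772  0.4018] left [-0.0047  0.0012  0.0176]
```

View pics/w2.png

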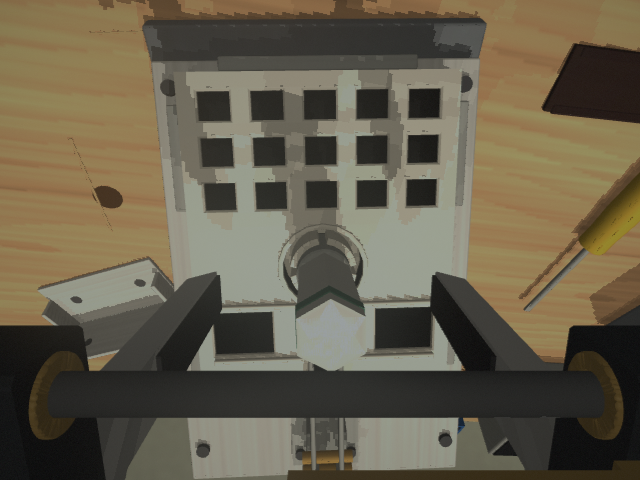

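The top hex is at about (332,338), centred between the fingers (220 and 436). I'll refine the remaining move with this ray.

Run:
```python
from h import *
np.set_printoptions(precision=4,suppress=True)
o,p,M=st()
T,e=tri([ray('scene',(391.2,246.8)),ray('side',(247.1,180.4)),ray('wrist',(332,338))]);print(T,e)
ob,d=ray('wrist',(332,338)); T2=ob+d*(.182-ob[2])/d[2]; print('wrist at z .182',T2)
for t in(T,T2): print('left',M.T@(t+.024*Z-p))
```

```text
[0.5008 0.1842 0.1818] [np.float64(0.0002), np.float64(0.0016), np.float64(0.0016)]
wrist at z .182 [0.503  0.1852 0.182 ]
left [-0.0065  0.0008  0.0198]
left [-0.0086  0.0014  0.0207]
```

Request:
arm_command(
  plan=[
    {"slide": [-0.013, 0.002, 0.036], "spin": 0, "grip": -1},
    {"slide": [0, 0, 0], "spin": 0, "grip": -1},
    {"slide": [0, 0, 0], "spin": 0, "grip": 1},
    {"slide": [0, 0, 0], "spin": 0, "grip": 1},
    {"slide": [0, 0, 0], "spin": 0, "grip": 1},
    {"slide": [0, 0, 0], "spin": 0, "grip": 1},
    {"slide": [0, 0, 0], "spin": 0, "grip": 1},
    {"slide": [0, 0, 0], "spin": 0, "grip": 1},
  ],
)

```text
time: 7.75
tool_pos: [0.5109, 0.1861, 0.1614]
ee_rot: [3.091, 0.504, -2.985]
wrist_force: [0.6, -0.2, -0.4]
width: 0.0371
finger_force: 0.0
```

Request:
arm_command(
  plan=[
    {"slide": [0, 0, 0], "spin": 0, "grip": 1},
    {"slide": [0, 0, 0], "spin": 0, "grip": 1},
    {"slide": [0, 0, 0], "spin": 0, "grip": 1},
    {"slide": [0, 0, 0], "spin": 0, "grip": 1},
  ],
)

```text
time: 8.25
tool_pos: [0.5111, 0.1854, 0.1614]
ee_rot: [3.093, 0.504, -2.985]
wrist_force: [-0.3, -5.4, 1.8]
width: 0.0272
finger_force: 29.7
```

Request:
arm_command(
  plan=[
    {"slide": [0, 0, 0], "spin": 1, "grip": 1},
    {"slide": [0, 0, 0], "spin": 1, "grip": 1},
    {"slide": [0, 0, -0.0008], "spin": 1, "grip": 1},
    {"slide": [0, 0, -0.0008], "spin": 1, "grip": 1},
  ],
)

```text
time: 8.75
tool_pos: [0.511, 0.185, 0.1615]
ee_rot: [2.911, 0.455, 2.906]
wrist_force: [3.5, -5.2, -2.9]
width: 0.0263
finger_force: 29.8
```

Request:
arm_command(
  plan=[
    {"slide": [0, 0, -0.0008], "spin": -1, "grip": 1},
    {"slide": [0, 0, -0.0008], "spin": -1, "grip": 1},
    {"slide": [0, 0, -0.0008], "spin": -1, "grip": 1},
    {"slide": [0, 0.0005, -0.0008], "spin": -1, "grip": 1},
    {"slide": [0, 0, -0.0008], "spin": -1, "grip": 1},
    {"slide": [0, 0, -0.0008], "spin": -1, "grip": 1},
    {"slide": [0, 0, -0.0008], "spin": -1, "grip": 1},
    {"slide": [0, 0, -0.0008], "spin": -1, "grip": 1},
  ],
)

```text
time: 9.75
tool_pos: [0.5094, 0.1841, 0.1629]
ee_rot: [-2.997, 0.485, -2.586]
wrist_force: [8.3, -5.9, -8.7]
width: 0.0261
finger_force: 30.0
```

```bash
cat > f.py <<'E'
from h import *
np.set_printoptions(precision=4,suppress=True)
o,p,M=st(); u=-Z; p0=np.array([.511,.1855,.1614])
F=np.array(o['wrist_force']); Y0=np.array([-.17,.985,0])
print('drawn',(p-p0)@u,'lat',(p-p0)-((p-p0)@u)*u,'Fax',F@u,F,'tau_ax',np.array(o['wrist_torque'])@u,'tilt',np.degrees(np.arccos(M[:,2]@Z)),'angle',np.degrees(np.arctan2(np.cross(Y0,M[:,1])@Z,Y0@M[:,1])))
E
python3 f.py
```

```text
drawn 0.0022138888741806365 lat [-0.0005 -0.0012 -0.0004] Fax -11.095400710913145 [ 8.2503 -5.8593 -8.6906] tau_ax -0.27568187213872763 tilt 2.419630502547117 angle -19.390868063644298
```

Request:
arm_command(
  plan=[
    {"slide": [0, 0, 0], "spin": 1, "grip": 1},
    {"slide": [0, 0, -0.0008], "spin": 1, "grip": 1},
    {"slide": [0, 0, -0.0008], "spin": 1, "grip": 1},
    {"slide": [0, 0.001, -0.0008], "spin": 1, "grip": 1},
    {"slide": [0, 0, -0.0008], "spin": 1, "grip": 1},
    {"slide": [0, 0, -0.0008], "spin": 1, "grip": 1},
    {"slide": [0, 0, -0.0008], "spin": 1, "grip": 1},
    {"slide": [0, 0, -0.0008], "spin": 1, "grip": 1},
  ],
)

```text
time: 10.75
tool_pos: [0.5079, 0.184, 0.1649]
ee_rot: [2.914, 0.453, 2.907]
wrist_force: [7.3, -6.2, -8.1]
width: 0.0257
finger_force: 30.0
```

```bash
python3 f.py
```

```text
drawn 0.004722423739871766 lat [-0.0008 -0.0011 -0.0006] Fax -10.118411695851666 [ 7.337  -6.2211 -8.1178] tau_ax 0.2888049449830663 tilt 2.4012936593658845 angle 20.857726382742943
```

Request:
arm_command(
  plan=[
    {"slide": [0, 0, -0.0004], "spin": -1, "grip": 1},
    {"slide": [0, 0, -0.0009], "spin": -1, "grip": 1},
    {"slide": [0, 0, -0.0009], "spin": -1, "grip": 1},
    {"slide": [0, 0.001, -0.0009], "spin": -1, "grip": 1},
    {"slide": [0, 0, -0.0009], "spin": -1, "grip": 1},
    {"slide": [0, 0, -0.0009], "spin": -1, "grip": 1},
    {"slide": [0, 0, -0.0009], "spin": -1, "grip": 1},
    {"slide": [0, 0, -0.0009], "spin": -1, "grip": 1},
    {"slide": [0, 0, -0.0002], "spin": 1, "grip": 1},
    {"slide": [0, 0, -0.0009], "spin": 1, "grip": 1},
  ],
)

```text
time: 12.0
tool_pos: [0.5059, 0.1831, 0.1681]
ee_rot: [-3.09, 0.5, -2.787]
wrist_force: [7.7, -8.0, -7.8]
width: 0.0261
finger_force: 30.0
```

Request:
arm_command(
  plan=[
    {"slide": [0, 0, -0.0009], "spin": 1, "grip": 1},
    {"slide": [0, 0.001, -0.0009], "spin": 1, "grip": 1},
    {"slide": [0, 0, -0.0009], "spin": 1, "grip": 1},
    {"slide": [0, 0, -0.0009], "spin": 1, "grip": 1},
    {"slide": [0, 0, -0.0009], "spin": 1, "grip": 1},
    {"slide": [0, 0, -0.0009], "spin": 1, "grip": 1},
  ],
)

```text
time: 12.75
tool_pos: [0.5044, 0.1834, 0.1701]
ee_rot: [2.917, 0.453, 2.908]
wrist_force: [8.7, -7.4, -9.4]
width: 0.0256
finger_force: 30.0
```

```bash
python3 f.py
```

```text
drawn 0.01096457990637596 lat [-0.0012 -0.0012 -0.0008] Fax -11.81187263283094 [ 8.6646 -7.4122 -9.4345] tau_ax 0.34331588760310683 tilt 2.344217482959826 angle 20.817273678663227
```

Request:
arm_command(
  plan=[
    {"slide": [0, 0, -0.0004], "spin": -1, "grip": 1},
    {"slide": [0, 0, -0.0009], "spin": -1, "grip": 1},
    {"slide": [0, 0, -0.0009], "spin": -1, "grip": 1},
    {"slide": [0, -0.002, -0.0009], "spin": -1, "grip": 1},
    {"slide": [0, 0, -0.0009], "spin": -1, "grip": 1},
    {"slide": [0, 0, -0.0009], "spin": -1, "grip": 1},
    {"slide": [0, 0, -0.0009], "spin": -1, "grip": 1},
    {"slide": [0, 0, -0.0009], "spin": -1, "grip": 1},
    {"slide": [0, 0, -0.0002], "spin": 1, "grip": 1},
    {"slide": [0, 0, -0.0009], "spin": 1, "grip": 1},
  ],
)

```text
time: 14.0
tool_pos: [0.5024, 0.1819, 0.173]
ee_rot: [-3.09, 0.499, -2.787]
wrist_force: [7.5, -8.0, -9.6]
width: 0.0257
finger_force: 30.0
```

Request:
arm_command(
  plan=[
    {"slide": [0, 0, -0.0009], "spin": 1, "grip": 1},
    {"slide": [0, 0, -0.0009], "spin": 1, "grip": 1},
    {"slide": [0, 0, -0.0009], "spin": 1, "grip": 1},
    {"slide": [0, 0, -0.0009], "spin": 1, "grip": 1},
    {"slide": [0, 0, -0.0009], "spin": 1, "grip": 1},
    {"slide": [0, 0, -0.0009], "spin": 1, "grip": 1},
  ],
)

```text
time: 14.75
tool_pos: [0.501, 0.1824, 0.175]
ee_rot: [2.915, 0.451, 2.907]
wrist_force: [8.9, -4.9, -10.2]
width: 0.026
finger_force: 30.0
```

```bash
python3 f.py
```

```text
drawn 0.01700721169419287 lat [-0.0016 -0.0017 -0.0011] Fax -12.846785239666271 [  8.9022  -4.8847 -10.2462] tau_ax 0.3662224075983899 tilt 2.480096958648069 angle 20.85339667329587
```

Request:
arm_command(
  plan=[
    {"slide": [0, 0, -0.0004], "spin": -1, "grip": 1},
    {"slide": [0, 0, -0.0009], "spin": -1, "grip": 1},
    {"slide": [0, 0, -0.0009], "spin": -1, "grip": 1},
    {"slide": [0, -0.001, -0.0009], "spin": -1, "grip": 1},
    {"slide": [0, 0, -0.0009], "spin": -1, "grip": 1},
    {"slide": [0, 0, -0.0009], "spin": -1, "grip": 1},
    {"slide": [0, 0, -0.0009], "spin": -1, "grip": 1},
    {"slide": [0, 0, -0.0009], "spin": -1, "grip": 1},
    {"slide": [0, 0, -0.0002], "spin": 1, "grip": 1},
    {"slide": [0, 0, -0.0009], "spin": 1, "grip": 1},
  ],
)

```text
time: 16.0
tool_pos: [0.4993, 0.181, 0.1784]
ee_rot: [-3.092, 0.499, -2.788]
wrist_force: [9.3, -6.5, -11.1]
width: 0.026
finger_force: 30.0
```

Request:
arm_command(
  plan=[
    {"slide": [0, 0, -0.0009], "spin": 1, "grip": 1},
    {"slide": [0, 0, -0.0009], "spin": 1, "grip": 1},
    {"slide": [0, 0, -0.0009], "spin": 1, "grip": 1},
    {"slide": [0, 0, -0.0009], "spin": 1, "grip": 1},
    {"slide": [0, 0, -0.0009], "spin": 1, "grip": 1},
    {"slide": [0, 0, -0.0009], "spin": 1, "grip": 1},
  ],
)

```text
time: 16.75
tool_pos: [0.498, 0.1817, 0.1808]
ee_rot: [2.913, 0.451, 2.907]
wrist_force: [9.1, -2.3, -12.0]
width: 0.026
finger_force: 30.0
```

```bash
python3 f.py
```

```text
drawn 0.02350495499524067 lat [-0.0014 -0.0018 -0.001 ] Fax -14.649506445182737 [  9.0656  -2.2642 -11.9776] tau_ax 0.266735844034896 tilt 2.5489103241601327 angle 20.891313061745304
```

Request:
arm_command(
  plan=[
    {"slide": [0, 0, -0.0002], "spin": -1, "grip": 1},
    {"slide": [0, 0, -0.0008], "spin": -1, "grip": 1},
    {"slide": [0, 0, -0.0008], "spin": -1, "grip": 1},
    {"slide": [0, 0, -0.0008], "spin": -1, "grip": 1},
    {"slide": [0, 0, -0.0008], "spin": -1, "grip": 1},
    {"slide": [0, 0, -0.0008], "spin": -1, "grip": 1},
    {"slide": [0, 0, -0.0008], "spin": -1, "grip": 1},
    {"slide": [0, 0, -0.0008], "spin": -1, "grip": 1},
    {"slide": [0, 0, -0.0002], "spin": 1, "grip": 1},
    {"slide": [0, 0, -0.0008], "spin": 1, "grip": 1},
  ],
)

```text
time: 18.0
tool_pos: [0.4965, 0.1805, 0.1841]
ee_rot: [-3.093, 0.499, -2.788]
wrist_force: [8.7, -4.8, -10.1]
width: 0.0258
finger_force: 30.0
```

Request:
arm_command(
  plan=[
    {"slide": [0, 0, -0.0009], "spin": 1, "grip": 1},
    {"slide": [0, 0, -0.0009], "spin": 1, "grip": 1},
  ],
)

```text
time: 18.25
tool_pos: [0.4961, 0.1808, 0.1848]
ee_rot: [3.094, 0.5, -2.987]
wrist_force: [8.8, -5.0, -10.0]
width: 0.0258
finger_force: 30.0
```

```bash
python3 f.py
```

```text
drawn 0.02803282769962601 lat [-0.0011 -0.0023 -0.0009] Fax -12.605530241707731 [  8.8069  -4.9672 -10.03  ] tau_ax 0.20554618881903153 tilt 2.4952336504857566 angle 0.8899704768172921
```

Request:
arm_command(
  plan=[
    {"slide": [0, 0, -0.0009], "spin": 1, "grip": 1},
    {"slide": [0, 0, -0.0009], "spin": 1, "grip": 1},
    {"slide": [0, 0, -0.0009], "spin": 1, "grip": 1},
    {"slide": [0, 0, -0.0009], "spin": 1, "grip": 1},
    {"slide": [0, 0, -0.0002], "spin": -1, "grip": 1},
    {"slide": [0, 0, -0.0009], "spin": -1, "grip": 1},
    {"slide": [0, 0, -0.0009], "spin": -1, "grip": 1},
    {"slide": [0, 0, -0.0009], "spin": -1, "grip": 1},
  ],
)

```text
time: 19.25
tool_pos: [0.4936, 0.1831, 0.1895]
ee_rot: [3.09, 0.5, -2.983]
wrist_force: [-0.8, -0.2, -3.0]
width: 0.0258
finger_force: 30.0
```

```bash
python3 f.py; python3 -c "
from bench import snapshot
import cv2
a=snapshot('side')[80:280,150:350,::-1].repeat(2,0).repeat(2,1);b=snapshot('scene')[180:380,290:490,::-1].repeat(2,0).repeat(2,1)
cv2.imwrite('pics/c3.png',cv2.hconcat([a,b]))"
```

```text
drawn 0.03312176690846904 lat [-0.0011  0.0005 -0.0006] Fax -2.178141214496659 [-0.8281 -0.1836 -3.0046] tau_ax 0.032347751469593136 tilt 2.830541200192382 angle 0.6742077807672547
```

View pics/c3.png

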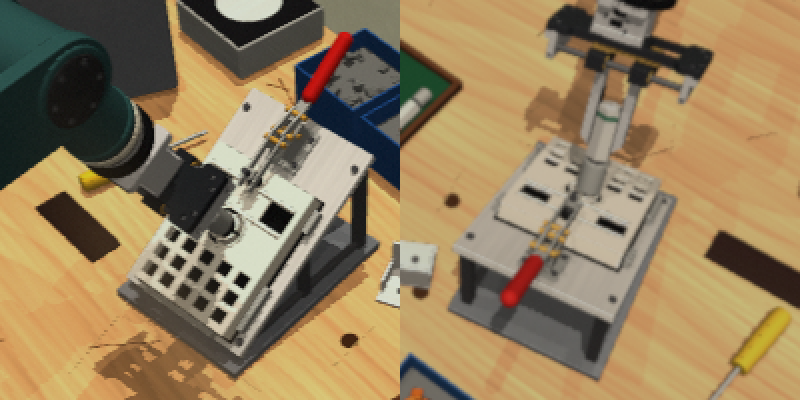

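The gauge is free: only its weight of about 3 N shows at the wrist, and the case front sits on its bed. I'll lift it along its axis, then tip the tool back to vertical at the inner edge of reach.

Request:
arm_command(
  plan=[
    {"slide": [0, 0, -0.01], "spin": 0, "grip": 1},
    {"slide": [0, 0, -0.02], "spin": 0, "grip": 1},
    {"slide": [0, 0, -0.04], "spin": 0, "grip": 1},
    {"slide": [0, 0, -0.05], "spin": 0, "grip": 1},
    {"slide": [0, 0, -0.05], "spin": 0, "grip": 1},
    {"slide": [0, 0, -0.05], "spin": 0, "grip": 1},
    {"slide": [0.03, 0, -0.04], "spin": 0, "grip": 1},
    {"slide": [0.06, 0, -0.03], "spin": 0, "grip": 1},
    {"slide": [0.06, 0, -0.03], "spin": 0, "grip": 1},
    {"slide": [0.06, 0, -0.03], "spin": 0, "grip": 1},
  ],
)

```text
time: 20.6
tool_pos: [0.321, 0.1461, 0.2941]
ee_rot: [3.091, 0.501, -2.985]
wrist_force: [-35.7, -17.6, 7.6]
width: 0.0258
finger_force: 30.0
```

```bash
python3 f.py; python3 -c "
from h import *
print(st()[0]['joint_positions'],st()[1])"
```

```text
drawn 0.2118969264269125 lat [-0.0855 -0.0214 -0.0508] Fax 25.664170533303857 [-35.6541 -17.5904   7.6115] tau_ax -0.06102293959422883 tilt 2.6486166462419325 angle 0.7940006957906077
[ 0.27046292 -0.75737414  1.93097298 -0.0048342   1.46475607 -1.47013643] [0.32104506 0.14612265 0.29408137]
```

Request:
arm_command(
  plan=[
    {"slide": [0, 0, 0], "spin": 0, "grip": 1},
    {"slide": [0, 0, 0], "spin": 0, "grip": 1},
  ],
)

```text
time: 20.85
tool_pos: [0.3227, 0.1464, 0.2948]
ee_rot: [3.091, 0.506, -2.986]
wrist_force: [-0.7, 0.6, -2.8]
width: 0.0259
finger_force: 30.0
```

Request:
arm_command(
  plan=[
    {"slide": [0.04, 0, -0.02], "spin": 0, "grip": 1},
    {"slide": [0.04, 0, -0.02], "spin": 0, "grip": 1},
    {"slide": [0.04, 0, -0.02], "spin": 0, "grip": 1},
    {"slide": [0.04, 0, -0.02], "spin": 0, "grip": 1},
  ],
)

```text
time: 21.35
tool_pos: [0.2801, 0.1683, 0.3057]
ee_rot: [3.118, 0.459, -2.985]
wrist_force: [-0.2, 0.7, -2.4]
width: 0.0262
finger_force: 30.0
```

```bash
python3 -c "
from h import *
print(st()[0]['joint_positions'],st()[1],st()[0]['ee_rot'])"
```

```text
[ 0.48971385 -0.75688436  1.89408513 -0.12257296  1.56065133 -1.27005801] [0.28007195 0.16830792 0.30573536] [ 3.11796422  0.458778   -2.98457175]
```

Request:
arm_command(
  plan=[
    {"slide": [0.05, -0.035, -0.02], "spin": 0, "grip": 1},
    {"slide": [0.05, -0.035, -0.02], "spin": 0, "grip": 1},
    {"slide": [0.05, -0.03, -0.02], "spin": 0, "grip": 1},
    {"slide": [0.05, -0.03, -0.02], "spin": 0, "grip": 1},
  ],
)

```text
time: 21.85
tool_pos: [0.2465, 0.153, 0.3232]
ee_rot: [-3.112, 0.387, -2.985]
wrist_force: [0.3, 0.3, -3.0]
width: 0.026
finger_force: 30.0
```

```bash
python3 -c "
from h import *
print(st()[0]['joint_positions'],st()[1],st()[2])"
```

```text
[ 0.55451106 -0.75608838  1.83881749 -0.17558377  1.70840167 -1.22230729] [0.24648722 0.15295646 0.32322185] [[-0.91480464 -0.14513202  0.37692064]
 [-0.14458611  0.98904009  0.02990905]
 [-0.37713038 -0.02713656 -0.92576254]]
```

Request:
arm_command(
  plan=[
    {"slide": [0.05, -0.04, -0.01], "spin": 0, "grip": 1},
    {"slide": [0.05, -0.04, -0.01], "spin": 0, "grip": 1},
    {"slide": [0.05, -0.04, -0.01], "spin": 0, "grip": 1},
    {"slide": [0.05, -0.04, -0.01], "spin": 0, "grip": 1},
  ],
)

```text
time: 22.35
tool_pos: [0.2175, 0.1311, 0.339]
ee_rot: [-3.057, 0.317, -2.988]
wrist_force: [0.7, -0.1, -3.2]
width: 0.0257
finger_force: 30.0
```

```bash
python3 -c "
from h import *
print(st()[0]['joint_positions'],st()[1],st()[2])"
```

```text
[ 0.58479449 -0.75582739  1.79201895 -0.21632238  1.84435303 -1.21210498] [0.21746703 0.1311459  0.33902366] [[-0.93903609 -0.12637068  0.31975251]
 [-0.14536716  0.988717   -0.0361535 ]
 [-0.311576   -0.08043095 -0.9468111 ]]
```

Request:
arm_command(
  plan=[
    {"slide": [-0.03, -0.04, 0.015], "spin": 0, "grip": 1},
    {"slide": [-0.03, -0.08, 0.015], "spin": 0, "grip": 1},
    {"slide": [-0.03, -0.08, 0.015], "spin": 0, "grip": 1},
    {"slide": [-0.02, -0.08, 0.015], "spin": 0, "grip": 1},
    {"slide": [0, -0.05, 0], "spin": 0, "grip": 1},
    {"slide": [0.03, 0, 0], "spin": 0, "grip": 1},
    {"slide": [0.05, 0, -0.01], "spin": 0, "grip": 1},
    {"slide": [0.05, 0, -0.01], "spin": 0, "grip": 1},
    {"slide": [0.05, 0, -0.01], "spin": 0, "grip": 1},
  ],
)

```text
time: 23.48
tool_pos: [0.2627, -0.0427, 0.3473]
ee_rot: [-3.071, 0.267, -2.992]
wrist_force: [-0.3, 0.2, -2.9]
width: 0.0256
finger_force: 30.0
```

```bash
python3 -c "
from h import *
print(st()[0]['joint_positions'],st()[1],st()[2])"
```

```text
[-0.50923011 -0.75609887  1.76439625  0.11033429  1.87626588 -2.17352318] [ 0.26273143 -0.04270547  0.34727494] [[-0.95385563 -0.13044879  0.27044881]
 [-0.1439825   0.98910294 -0.03073129]
 [-0.26349285 -0.06825311 -0.96224375]]
```

Request:
arm_command(
  plan=[
    {"slide": [0.05, 0.02, -0.01], "spin": 0, "grip": 1},
    {"slide": [0.05, 0.02, -0.01], "spin": 0, "grip": 1},
    {"slide": [0.05, 0.02, -0.01], "spin": 0, "grip": 1},
  ],
)

```text
time: 23.85
tool_pos: [0.2391, -0.0317, 0.3635]
ee_rot: [-3.088, 0.215, -2.994]
wrist_force: [0.0, 0.4, -2.6]
width: 0.0259
finger_force: 30.0
```

```bash
python3 -c "
from h import *
print(st()[0]['joint_positions'],st()[1],st()[2])"
```

```text
[-0.48601681 -0.75599967  1.72085253  0.0902429   1.97023465 -2.1547853 ] [ 0.23909307 -0.03171904  0.3634563 ] [[-0.96645456 -0.13549228  0.21819125]
 [-0.14353506  0.98941454 -0.02136695]
 [-0.21298654 -0.05196828 -0.97567209]]
```

Request:
arm_command(
  plan=[
    {"slide": [0.06, 0.01, 0], "spin": 0, "grip": 1},
    {"slide": [0.06, 0.01, 0], "spin": 0, "grip": 1},
    {"slide": [0.06, 0.01, 0], "spin": 0, "grip": 1},
    {"slide": [0.06, 0.01, 0], "spin": 0, "grip": 1},
    {"slide": [0.06, 0.01, 0], "spin": 0, "grip": 1},
    {"slide": [0.06, 0.01, 0], "spin": 0, "grip": 1},
  ],
)

```text
time: 24.6
tool_pos: [0.1772, -0.0626, 0.386]
ee_rot: [-3.137, 0.106, -2.999]
wrist_force: [0.1, -0.4, -2.5]
width: 0.0258
finger_force: 30.0
```

```bash
python3 -c "
from h import *
print(st()[0]['joint_positions'],st()[1],st()[2])"
```

```text
[-0.80016232 -0.75581459  1.65883502  0.10045648  2.16988024 -2.45406307] [ 0.17723088 -0.06257294  0.38596771] [[-0.98424988 -0.14189683  0.10543935]
 [-0.14160389  0.98986984  0.01029771]
 [-0.10583245 -0.0047951  -0.99437242]]
```

Request:
arm_command(
  plan=[
    {"slide": [0, 0.03, 0], "spin": 1, "grip": 1},
    {"slide": [0, 0.06, 0], "spin": 1, "grip": 1},
    {"slide": [0.02, 0.06, 0], "spin": 1, "grip": 1},
    {"slide": [0.05, 0.02, 0], "spin": 1, "grip": 1},
    {"slide": [0.05, 0.02, 0], "spin": 1, "grip": 1},
    {"slide": [0.05, 0.02, 0], "spin": 1, "grip": 1},
  ],
)

```text
time: 25.35
tool_pos: [0.1495, 0.0651, 0.4078]
ee_rot: [3.118, 0.052, 2.755]
wrist_force: [0.2, 0.9, -2.5]
width: 0.0259
finger_force: 30.0
```

```bash
python3 -c "
from h import *
print(st()[0]['joint_positions'],st()[1],st()[2])"
```

```text
[ 5.73487083e-02 -7.55836924e-01  1.60719074e+00 -8.33673895e-04
  2.23296996e+00 -1.12840855e+00] [0.14948096 0.0650607  0.40784229] [[-0.92509622  0.37540286  0.05718098]
 [ 0.37615607  0.9265526   0.00262429]
 [-0.05199602  0.02393669 -0.99836038]]
```

Request:
arm_command(
  plan=[
    {"slide": [0.05, -0.02, 0], "spin": 0, "grip": 1},
    {"slide": [0.05, -0.02, 0], "spin": 0, "grip": 1},
    {"slide": [0.04, -0.02, 0], "spin": 0, "grip": 1},
    {"slide": [0, 0, 0], "spin": 0, "grip": 1},
  ],
)

```text
time: 25.85
tool_pos: [0.1058, 0.0877, 0.4274]
ee_rot: [-3.135, 0.034, 2.763]
wrist_force: [-0.6, -0.6, -2.7]
width: 0.0259
finger_force: 30.0
```

```bash
python3 -c "
from h import *
from bench import snapshot
np.set_printoptions(precision=4,suppress=True)
o,p,M=st();print(o['joint_positions'],p,M)
cv2.imwrite('pics/s4.png',cv2.resize(snapshot('side')[:,:,::-1],(640,480)))
d=np.array([.515,-.232,.40]); print(d-p,M.T@(d-p))"
```

```text
[ 0.338  -0.7564  1.5618 -0.0371  2.3148 -0.88  ] [0.1058 0.0877 0.4274] [[-0.9288  0.3694  0.0289]
 [ 0.369   0.9292 -0.0188]
 [-0.0338 -0.0068 -0.9994]]
[ 0.4092 -0.3197 -0.0274] [-0.4972 -0.1458  0.0452]
```

View pics/s4.png

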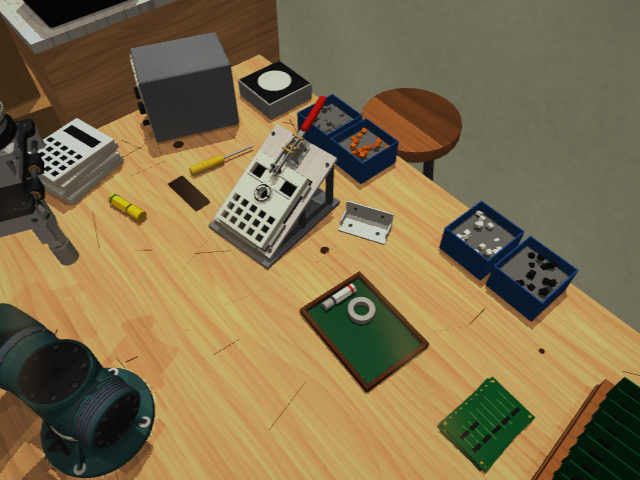

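The nest's bore is now empty, with the boss at about (263,193). The gauge hangs nearly vertical from the gripper at about (62,248). Next I'll carry it over the bare half of the tray.

Request:
arm_command(
  plan=[
    {"slide": [-0.05, -0.015, 0], "spin": 0, "grip": 1},
    {"slide": [-0.09, -0.026, 0.01], "spin": 0, "grip": 1},
    {"slide": [-0.1, -0.03, 0.02], "spin": 0, "grip": 1},
    {"slide": [-0.11, -0.032, 0.03], "spin": 0, "grip": 1},
    {"slide": [-0.11, -0.032, 0.03], "spin": 0, "grip": 1},
    {"slide": [-0.11, -0.032, 0.03], "spin": 0, "grip": 1},
    {"slide": [-0.11, -0.032, 0.03], "spin": 0, "grip": 1},
    {"slide": [-0.1, -0.03, 0.04], "spin": 0, "grip": 1},
    {"slide": [-0.1, -0.03, 0.06], "spin": 0, "grip": 1},
    {"slide": [-0.05, -0.015, 0.06], "spin": 0, "grip": 1},
  ],
)

```text
time: 27.15
tool_pos: [0.4912, -0.2192, 0.2846]
ee_rot: [-3.134, 0.029, 2.757]
wrist_force: [-0.4, 0.5, -2.7]
width: 0.0261
finger_force: 30.0
```

Request:
arm_command(
  plan=[
    {"slide": [-0.03, -0.01, 0.04], "spin": 0, "grip": 1},
    {"slide": [0, 0, 0], "spin": 0, "grip": 1},
  ],
)

```text
time: 27.4
tool_pos: [0.5021, -0.2269, 0.2655]
ee_rot: [-3.135, 0.026, 2.759]
wrist_force: [-0.2, 0.2, -1.6]
width: 0.026
finger_force: 30.0
```

```bash
python3 -c "
from h import *
from bench import snapshot
np.set_printoptions(precision=4,suppress=True)
o,p,M=st();print(o['joint_positions'],p,M)
c=camera_info('wrist')
cv2.imwrite('pics/c5.png',cv2.hconcat([snapshot('side')[150:450,200:500,::-1],snapshot('scene')[100:400,150:450,::-1]]))
d=np.array([.517,-.230,.12]); print(M.T@(d-p))"
```

```text
[-0.5255  0.066   1.3249 -0.0032  1.7236 -1.7137] [ 0.5021 -0.2269  0.2655] [[-0.9272  0.3738  0.0218]
 [ 0.3735  0.9275 -0.0163]
 [-0.0264 -0.007  -0.9996]]
[-0.0111  0.0037  0.1458]
```

View pics/c5.png

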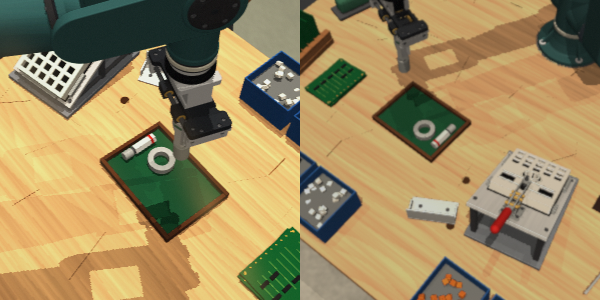

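The gauge hangs upright over the tray area, with its tip at about (181,155) in the side crop. I'll lower it.

Request:
arm_command(
  plan=[
    {"slide": [-0.011, 0.004, 0.05], "spin": 0, "grip": 1},
    {"slide": [-0.011, 0.003, 0.08], "spin": 0, "grip": 1},
    {"slide": [0, 0, 0.08], "spin": 0, "grip": 1},
    {"slide": [0, 0, 0.05], "spin": 0, "grip": 1},
    {"slide": [0, 0, 0.03], "spin": 0, "grip": 1},
    {"slide": [0, 0, 0.01], "spin": 0, "grip": 1},
    {"slide": [0, 0, 0.01], "spin": 0, "grip": 1},
    {"slide": [0, 0, 0], "spin": 0, "grip": 1},
  ],
)

```text
time: 28.5
tool_pos: [0.5193, -0.2301, 0.1149]
ee_rot: [-3.134, 0.034, 2.76]
wrist_force: [0.6, -0.8, -2.9]
width: 0.0255
finger_force: 30.0
```

Request:
arm_command(
  plan=[
    {"slide": [0, 0, 0.01], "spin": 0, "grip": 1},
    {"slide": [0, 0, 0.01], "spin": 0, "grip": 1},
    {"slide": [0, 0, 0.006], "spin": 0, "grip": 1},
    {"slide": [0, 0, 0], "spin": 0, "grip": 1},
  ],
)

```text
time: 29.0
tool_pos: [0.519, -0.23, 0.1004]
ee_rot: [-3.134, 0.032, 2.76]
wrist_force: [-0.7, 0.5, -2.0]
width: 0.0256
finger_force: 30.0
```

Request:
arm_command(
  plan=[
    {"slide": [0, 0, 0.004], "spin": 0, "grip": 1},
    {"slide": [0, 0, 0.002], "spin": 0, "grip": 1},
    {"slide": [0, 0, 0], "spin": 0, "grip": 1},
  ],
)

```text
time: 29.38
tool_pos: [0.5194, -0.2302, 0.0979]
ee_rot: [-3.134, 0.032, 2.76]
wrist_force: [0.3, -0.0, -3.0]
width: 0.026
finger_force: 30.0
```

Request:
arm_command(
  plan=[
    {"slide": [0, 0, 0.004], "spin": 0, "grip": 1},
    {"slide": [0, 0, 0], "spin": 0, "grip": 1},
  ],
)

```text
time: 29.62
tool_pos: [0.5193, -0.2302, 0.0957]
ee_rot: [-3.134, 0.032, 2.76]
wrist_force: [0.5, 0.1, -3.4]
width: 0.0256
finger_force: 30.0
```

Request:
arm_command(
  plan=[
    {"slide": [0, 0, 0.003], "spin": 0, "grip": 1},
    {"slide": [0, 0, 0], "spin": 0, "grip": 1},
  ],
)

```text
time: 29.88
tool_pos: [0.5194, -0.2302, 0.0943]
ee_rot: [-3.134, 0.032, 2.76]
wrist_force: [-0.0, -0.2, -2.1]
width: 0.026
finger_force: 30.0
```

Request:
arm_command(
  plan=[
    {"slide": [0, 0, 0.002], "spin": 0, "grip": 1},
    {"slide": [0, 0, 0.002], "spin": 0, "grip": 1},
    {"slide": [0, 0, 0], "spin": 0, "grip": 1},
  ],
)

```text
time: 30.25
tool_pos: [0.5196, -0.2304, 0.0932]
ee_rot: [-3.134, 0.033, 2.76]
wrist_force: [-1.2, 0.9, 1.8]
width: 0.0259
finger_force: 30.0
```

Request:
arm_command(
  plan=[
    {"slide": [0, 0, 0.002], "spin": 0, "grip": 1},
    {"slide": [0, 0, 0], "spin": 0, "grip": 1},
  ],
)

```text
time: 30.5
tool_pos: [0.5197, -0.2304, 0.0931]
ee_rot: [-3.134, 0.033, 2.76]
wrist_force: [-2.8, 2.0, 5.5]
width: 0.026
finger_force: 30.0
```

It touched down at a TCP height of 0.093 m, as expected. I'll release it gently.

Request:
arm_command(
  plan=[
    {"slide": [0, 0, 0], "spin": 0, "grip": 0.4},
    {"slide": [0, 0, 0], "spin": 0, "grip": 0.3},
    {"slide": [0, 0, 0], "spin": 0, "grip": 0},
    {"slide": [0, 0, 0], "spin": 0, "grip": -0.5},
    {"slide": [0, 0, 0], "spin": 0, "grip": -1},
    {"slide": [0, 0, 0], "spin": 0, "grip": -1},
    {"slide": [0, 0, 0], "spin": 0, "grip": -1},
  ],
)

```text
time: 31.38
tool_pos: [0.5196, -0.2303, 0.0915]
ee_rot: [-3.134, 0.033, 2.76]
wrist_force: [-0.2, -0.1, -0.6]
width: 0.0794
finger_force: 0.0
```

Request:
arm_command(
  plan=[
    {"slide": [0, 0, -0.02], "spin": 0, "grip": -1},
    {"slide": [0, 0, -0.05], "spin": 0, "grip": -1},
    {"slide": [0, 0, -0.08], "spin": 0, "grip": -1},
    {"slide": [0, 0, -0.1], "spin": 0, "grip": -1},
    {"slide": [0, 0, -0.08], "spin": 0, "grip": -1},
    {"slide": [0.06, 0, 0], "spin": 0, "grip": -1},
    {"slide": [0.08, 0, 0], "spin": 0, "grip": -1},
    {"slide": [0, 0, 0], "spin": 0, "grip": -1},
  ],
)

```text
time: 32.38
tool_pos: [0.4487, -0.2003, 0.2554]
ee_rot: [-3.133, 0.034, 2.76]
wrist_force: [1.1, 0.3, 0.2]
width: 0.094
finger_force: 0.0
```

```bash
python3 -c "
from bench import snapshot
import cv2
cv2.imwrite('pics/c6.png',cv2.hconcat([snapshot('side')[100:400,200:500,::-1],snapshot('scene')[100:400,150:450,::-1]]))"
```

```text
(no output)
```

View pics/c6.png

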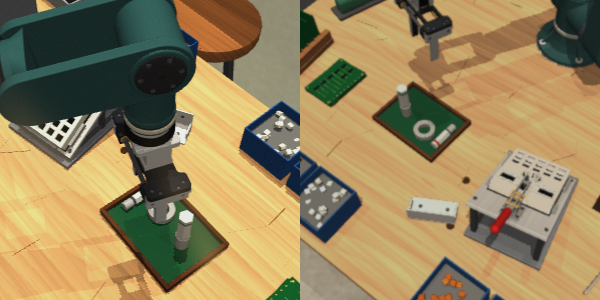

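The gauge stands upright on the bare felt, at about (184,232) in the side crop and (404,100) in the scene crop. The ring and no-go gauges are where they were and the arm is clear.

```bash
python3 -c "
from bench import ticket
print(ticket.close_job())"
```

```text
the job is handed in; nothing more can be done
None
```

The plug gauge was twisted and drawn out of the boss at about 15 N pull or less, stood upright on the bare felt of the tray with nothing else visibly moved, and the job is handed in; the hand-in returned no verdict.

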